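Park the gauge box over the sill of its bay

ROBOT

A 6-joint arm with a two-finger parallel gripper is mounted at the origin on a cart in front of the work surface, level with it; the furniture and walls round the work are solid. World frame = base frame: x ahead of the robot, y to its left, z up, the work surface at z = 0. Lengths are in m, angles in rad, forces in N, time in s.
With the tool pointing down it reaches from about 0.4 to 0.825 m from the base axis. Payload 7 kg.
Tool frame: the origin (TCP) lies between the finger pads; the fingertips stand 8 mm ahead of it and the grasp point (between the pads) lies 11 mm behind it; z points along the fingers, y is the line along which they close (so a half turn about z gives the same grasp; the last joint's range is limited). The gripper opens to 88 mm and grips with 3 to 60 N. Pads are 19 mm wide; open, the fingers measure 130 mm over their backs; the gripper's body (78 mm by 193 mm) begins 47 mm behind the grasp point.
Start: joints at [1.581, 0.359, 0.012, 0, -1.224, -0.288], TCP at [0.185, 0.649, 0.235] pointing down, gripper open.
Joint ranges: [-3.07, 3.07], [-1.43, 2.12], [-1.02, 1.25], [-3.03, 1.67], [-3.05, -0], [-3.03, 3.03]. Speed limits (rad/s): [2.39, 2.39, 3.01, 3.14, 3.14, 3.14].

INTERFACE

Orientations are given as a unit quaternion [x, y, z, w].
In Python, from rig import ctrl gives the robot as it stands.
- The arm moves only by the shell command python3 -m inch 'ROWS' [FORCE]. ROWS is JSON, a list of rows, each an object of numbers: "ax", "ay", "az": the turn, a rotation vector about the world's x, y, z in rad; "x", "y", "z": the shift along the world's x, y, z in mm; "fingers": the opening, from 0 (shut) to 1 (fully open). A call has 1 to 10 rows; each row shifts and turns the commanded pose from where the row before left it; what a row does not reach is not made up. A row lasts 1/10 s, in which the tool goes at most 50 mm and 8.59 degrees, less where a joint would pass 70% of its speed; a pose out of reach is approached as far as the arm can. A call with a gripper value outside its range is refused whole. The fingers move at their own pace and stop on an object; FORCE is the grip in N (left out, the last holds). Time passes only in rows, so rows that do not move let the fingers close. It gives the time, the measured TCP pose, the force, the opening and the grip force at its end, in the units of the state.
- ctrl.observe(): the state, without advancing time (a new reading comes with each control period).
- ctrl.snapshot(name): name is "scene" or "top"; returns a dict with "image" (480x640x3 uint8, blue, green, red), "fovy" (degrees; the focal length in pixels is half the picture's height over the tangent of half this angle, whatever the lens; pixels are square), "cx", "cy" (the principal point, pixels), "origin" and "attitude" of the camera in the world. Camera axes: x right, y down, z forward; pixel columns grow to the right and rows downward; lengths in m; the calibration is good to about 2 mm. A picture is of the moment at which its call begins. There is no depth.
- ctrl.hand_in(): hands the job in; it is judged then, once.
Trained networks look in a picture, given as the dict that the camera call returned (one of the last four; its "shot" number tells which), for a name from the list of things; names that differ only in an ending like _2 or _b are one class to them, and where a whole thing is asked for, a point or a joint stands for the part that bears it (a point fixed in the world has none). Each returns a list of dicts, best first, with "p" (0 to 1); they miss things now and then, are a little off and sometimes report something else, mostly with a low value. They report only what shows in the picture. A call takes as long as a camera call. They do not tell look-alikes from the thing itself.
- ctrl.look_for(picture, target): "location" ([x, y, z] in m, in world coordinates, good to about 4 mm: the middle of the surface that is visible of it).
- ctrl.outline_of(picture, target): "pixels" (480x640 bool, what is visible of it).
The state is a dict: "clock": time; "joint_pos": joint angles; "qd": joint speeds; "tau": joint torques, N m; "tcp_pos": TCP position; "tool_rot": TCP orientation; "contact_force": force on the tool from outside, world axes, zero at the start; "ft_torque": the same for the moment, N m; "finger_gap": finger opening in m; "gripper_force": force on a finger pad.
Only numpy, scipy, OpenCV 4.12 (cv2) and the standard library are available. Lean on these libraries where they do the work, as an engineer would, in place of code of your own. Each camera call takes 0.05 s, during which the arm holds its last target. There are 200 camera calls.

TASK

Without carrying it, raise the front end of the gauge box by its crossbar handle, rear edge staying down on the bench, and rest the front edge on the raised sill of the bay. Let go and push the box from behind over the sill and in under the bridge until it lies flat, wholly behind the sill, against the rubber buffer of the end stop. The buffer is set differently each time, so feel for it: press the box home with about 10 N for a moment (under 4 N does not seat it, over 20 N is too much), leave it touching the buffer, and do not disturb the tin, the collet or the hex key.

Things in the scene. Friction and masses are not known exactly. Their poses are not given: they have to be found in the camera images.
- gauge_box: grey closed steel box with a steel crossbar handle above its front (nose) end; 150 long (own x, +x to the nose), 70 wide (y), 45 high without the handle, 0.5 to 0.9 kg, centre of mass near mid-length. Origin at the centre of its underside. The shell is smooth: sliding takes 1 to 3 N on the flat and up to about 8 N just before it tips over the sill onto the deck.
- box_centre (a point): centre of the box, half-way up (22.5 mm above its underside); same axes as the box
- box_bar (a point): middle of the crossbar: a round bar 10 mm thick along the box's y, 50 mm free between its two lugs; 58 mm ahead of the box centre, 25 mm above the lid (70 mm above the underside). Held between fingers that close along the box's x, the box can pivot about the bar. Axes of the box.
- box_nose (a point): middle of the lower front edge of the box, 75 mm ahead of its centre; axes of the box
- box_tail (a point): middle of the lower rear edge of the box, 75 mm behind its centre; the rear wall above it is flat and upright, 45 mm high, and is where to push; axes of the box
- dock: the fixed bay. Origin on the bench under the middle of the sill's front face; own x runs level into the bay, y across. Steel sill: x 0 to 14 mm, 14 mm high. Behind it an aluminium deck 8 mm high, to x = 224 mm. Guide rails at the sides, 78 mm apart from x = 50 mm on, flaring to about 96 mm near the sill, tops 40 mm above the bench.
- end_stop: fixed dark bracket, 60 wide, 62 high, at the bay's far end; origin on the bench at the middle of its front face (dock x = 215 mm); axes of the dock. A rubber buffer on a spindle, 22 mm across, 33 mm above the bench, stands out towards the sill; its face lies somewhere at dock x = 170 to 192 mm, set anew each time, not measured.
- layout_tin: bystander: round blue tin standing near the mouth of the bay, 66 across and 37 high, origin at the centre of its underside
- collet: bystander: steel collet standing upright near the box, 33 across and 40 high, origin at the centre of its underside
- hex_key: bystander: black L-shaped hex key lying on the bench beside the box, 104 long (own y), 36 across its short arm, 8 thick; origin at the middle of its extent, on the bench
- bridge (a point): middle of the top of the grey bridge plate over the bay, at dock x = 140 mm, 121 mm above the bench; axes of the dock. The plate runs from dock x = 105 to 175 mm, 104 mm wide, 4 mm thick, legs outside the rails. The handle passes beneath it, a hand holding the handle does not.
- buffer_line (a point): point on the buffer's axis at the front face of the bracket, 33 mm above the bench; axes of the dock. The buffer yields about 1 mm per 4 N, for 7 mm, and springs back when the push ends, sliding the box back by a few mm at most. With the box's nose on the buffer its rear edge is 6 to 28 mm beyond the sill.
Things that resemble listed ones, but are neither listed nor needed, are in the scene too. Leave any turquoise or yellow look-alike of the gauge_box alone.

How it is judged:
By the outcome, as a careful person would: the job done as asked, in the order asked, and still so for the second after the job is handed in, with the robot touching nothing.
It also fails if it takes over 61 s, if anything falls off the work surface, if the arm or the gripper's body presses on something with over 40 N, if the wrist force passes 120 N, or if a joint passes its speed limit or range.

## Working session

There is one attempt and no reset: what is moved stays moved. The work goes in short steps, Python scripts to look and compute and a shell command to move; the robot and the scene stay as the last step left them, time stands still between calls to the robot, and variables do not carry over. Pictures are saved under pics/ and viewed, at most 10 in all, crops included, and the job is handed in when it is done.

```bash
mkdir -p pics; ls
cat > h.py <<'E'
import numpy as np, cv2
from scipy.spatial.transform import Rotation as R
from rig import ctrl
def cam(s):
    a=np.array(s["attitude"],float)
    M=a if a.shape==(3,3) else R.from_quat(a).as_matrix()
    return M,np.array(s["origin"]),240/np.tan(np.radians(s["fovy"])/2),s["cx"],s["cy"]
def proj(s,p):
    M,o,f,cx,cy=cam(s); q=(np.atleast_2d(p)-o)@M
    return np.c_[cx+f*q[:,0]/q[:,2],cy+f*q[:,1]/q[:,2]]
def unproj(s,uv,z):
    M,o,f,cx,cy=cam(s); uv=np.atleast_2d(uv)
    d=np.c_[(uv[:,0]-cx)/f,(uv[:,1]-cy)/f,np.ones(len(uv))]@M.T
    return o+d*((z-o[2])/d[:,2])[:,None]
E
python3 - <<'E'
from h import *
for n in("scene","top"):
    s=ctrl.snapshot(n); cv2.imwrite(f"pics/{n}0.png",s["image"])
    print(n,s["origin"],s["attitude"],s["fovy"],s["cx"],s["cy"])
    for t in("gauge_box","box_bar","box_nose","box_tail","dock","end_stop","layout_tin","collet","hex_key","bridge"):
        try:
            for d in ctrl.look_for(s,t)[:3]: print(t,round(d["p"],2),np.round(d["location"],3),proj(s,d["location"]).round(0))
        except Exception as e: print(t,e)
E
```

```text
pics
scene [ 0.04934744 -0.5254263   0.85725819] [ 0.86040545 -0.34773436  0.12885554 -0.34954189] 47.23011329962703 312.35000900073214 234.91283823433074
gauge_box 0.89 [0.689 0.274 0.046] [[283. 160.]]
gauge_box 0.66 [ 0.51  -0.121  0.045] [[352. 300.]]
gauge_box 0.61 [ 0.371 -0.272  0.045] [[361. 405.]]
box_bar 0.71 [0.683 0.273 0.045] [[281. 162.]]
box_nose 0.94 [0.69  0.271 0.042] [[284. 162.]]
box_nose 0.75 [ 0.507 -0.119  0.047] [[350. 299.]]
box_nose 0.71 [ 0.373 -0.272  0.047] [[362. 403.]]
box_tail 0.92 [ 0.378 -0.27   0.046] [[363. 401.]]
box_tail 0.85 [0.685 0.269 0.048] [[283. 162.]]
box_tail 0.74 [ 0.508 -0.117  0.047] [[350. 299.]]
dock 0.77 [0.484 0.132 0.027] [[255. 242.]]
dock 0.5 [ 0.51  -0.12   0.045] [[352. 300.]]
end_stop 0.48 [0.446 0.236 0.04 ] [[209. 222.]]
layout_tin 0.67 [0.642 0.008 0.039] [[351. 230.]]
collet 0.87 [ 0.401 -0.054  0.04 ] [[284. 314.]]
hex_key 0.72 [ 0.644 -0.14   0.01 ] [[405. 278.]]
bridge 0.69 [0.483 0.137 0.031] [[252. 240.]]
top [ 0.42604033 -0.00938412  0.98671456] [-0.69525366  0.71419334 -0.04729473  0.06567669] 54.06056599219128 31
[... 269 characters left out ...]
44] [[380. 275.]]
box_bar 0.83 [0.688 0.277 0.041] [[191. 197.]]
box_nose 0.81 [0.693 0.275 0.044] [[192. 194.]]
box_nose 0.7 [ 0.52  -0.106  0.045] [[379. 272.]]
box_tail 0.89 [ 0.513 -0.109  0.048] [[381. 275.]]
box_tail 0.83 [ 0.385 -0.256  0.044] [[459. 338.]]
box_tail 0.83 [0.697 0.279 0.04 ] [[190. 193.]]
dock 0.58 [0.481 0.131 0.021] [[263. 295.]]
end_stop 0.59 [0.473 0.239 0.05 ] [[207. 300.]]
end_stop 0.57 [ 0.652 -0.135  0.006] [[388. 212.]]
layout_tin 0.93 [0.652 0.016 0.036] [[317. 210.]]
collet 0.65 [ 0.408 -0.051  0.042] [[353. 329.]]
hex_key 0.72 [ 0.649 -0.138  0.002] [[389. 213.]]
hex_key 0.54 [ 0.517 -0.106  0.046] [[379. 273.]]
bridge 0.72 [0.483 0.135 0.02 ] [[261. 294.]]
```

View pics/scene0.png

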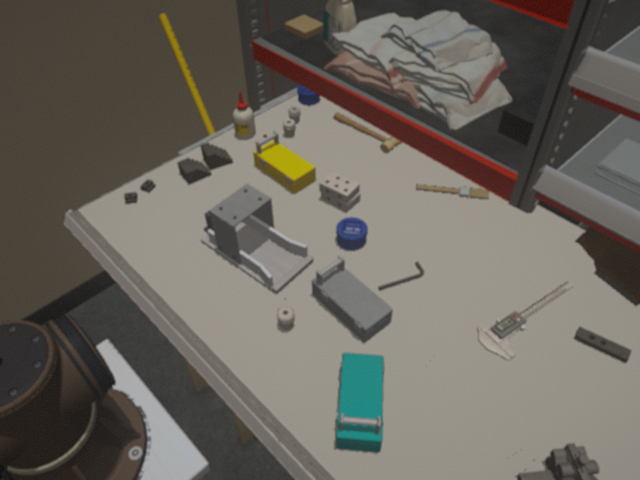

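View pics/top0.png

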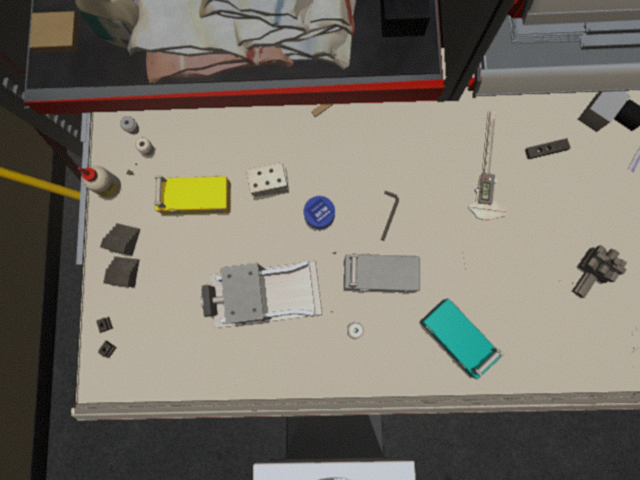

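Candidates in top view: the grey box at (380,273), the yellow one at (192,195) and the turquoise one at (460,337). I choose the grey one. I'll check it in a close crop and measure it.

Run:
```python
from h import *
s=ctrl.snapshot("top"); im=s["image"]
c=cv2.resize(im[225:350,190:440],None,fx=3.2,fy=3.2,interpolation=cv2.INTER_CUBIC); cv2.imwrite("pics/crop1.png",c)
for n in("gauge_box","dock","bridge","layout_tin","collet","hex_key"):
    for d in ctrl.outline_of(s,n)[:3]:
        m=d["pixels"].astype(np.uint8)
        r=cv2.minAreaRect(np.argwhere(m)[:,::-1].astype(np.float32))
        b=cv2.boxPoints(r); z={"gauge_box":.045,"dock":.01,"bridge":.121,"layout_tin":.037,"collet":.04,"hex_key":.004}[n]
        print(n,round(d["p"],2),m.sum(),b.round(1).tolist(),unproj(s,b,z)[:,:2].round(4).tolist())
```

```text
gauge_box 0.89 3152 [[416.8999938964844, 322.8999938964844], [445.79998779296875, 294.6000061035156], [503.20001220703125, 353.29998779296875], [474.29998779296875, 381.6000061035156]] [[0.4174, -0.1756], [0.4712, -0.2356], [0.3554, -0.3384], [0.3037, -0.279]]
gauge_box 0.78 2657 [[343.29998779296875, 289.29998779296875], [344.3999938964844, 253.3000030517578], [419.8999938964844, 255.60000610351562], [418.79998779296875, 291.6000061035156]] [[0.4871, -0.0334], [0.5595, -0.038], [0.5505, -0.1894], [0.4786, -0.183]]
dock 0.8 6396 [[195.5, 270.1000061035156], [314.1000061035156, 254.3000030517578], [322.1000061035156, 314.29998779296875], [203.5, 330.1000061035156]] [[0.5378, 0.2745], [0.5642, 0.0244], [0.4393, 0.0108], [0.4133, 0.2558]]
bridge 0.77 6325 [[195.5, 269.79998779296875], [314.0, 254.10000610351562], [321.8999938964844, 313.79998779296875], [203.39999389648438, 329.5]] [[0.5256, 0.2423], [0.5488, 0.0208], [0.4387, 0.009], [0.4158, 0.2259]]
layout_tin 0.75 822 [[303.0, 196.0], [333.0, 196.0], [333.0, 228.0], [303.0, 228.0]] [[0.6835, 0.0438], [0.6815, -0.0186], [0.6138, -0.0
[... 583 characters left out ...]
]] [[0.4244, -0.0408], [0.4237, -0.0705], [0.3926, -0.0693], [0.3933, -0.0397]]
collet 0.42 2720 [[343.3999938964844, 289.6000061035156], [344.20001220703125, 253.5], [420.3999938964844, 255.1999969482422], [419.6000061035156, 291.29998779296875]] [[0.4869, -0.0338], [0.5599, -0.0378], [0.552, -0.1913], [0.4794, -0.1854]]
hex_key 0.59 196 [[382.0, 237.0], [384.1000061035156, 190.8000030517578], [398.3999938964844, 191.5], [396.3999938964844, 237.60000610351562]] [[0.5978, -0.1198], [0.6983, -0.1289], [0.6959, -0.1595], [0.5955, -0.15]]
hex_key 0.43 2663 [[344.0, 254.0], [419.0, 254.0], [419.0, 291.0], [344.0, 291.0]] [[0.5638, -0.0384], [0.5593, -0.1955], [0.4821, -0.191], [0.4861, -0.0358]]
```

View pics/crop1.png

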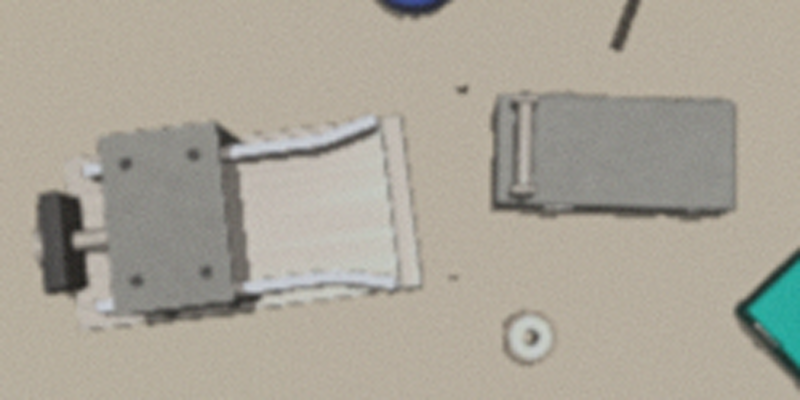

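```bash
cat > fit.py <<'E'
from h import *
from scipy.optimize import minimize
def boxpts(p,z0=0):
    c,s_=np.cos(p[2]),np.sin(p[2]); out=[]
    for x in(-75,75):
        for y in(-35,35):
            for z in(0,45): out.append([p[0]+(c*x-s_*y)/1e3,p[1]+(s_*x+c*y)/1e3,z/1e3+z0])
    return np.array(out)
def fitbox(views,p0,z0=0):
    ms=[]
    for s in views:
        t=proj(s,[p0[0],p0[1],.02])[0]
        for d in ctrl.outline_of(s,"gauge_box"):
            m=d["pixels"].astype(np.uint8)
            c=np.argwhere(m).mean(0)[::-1]
            if np.hypot(*(c-t))<30: ms.append((s,m)); break
    print("masks",len(ms))
    def cost(p):
        e=0
        for s,m in ms:
            S=4; h=cv2.convexHull(((proj(s,boxpts(p,z0))+.5)*S).astype(np.float32))
            g=np.zeros((480*S,640*S),np.uint8); cv2.fillConvexPoly(g,np.round(h).astype(int),1)
            g=cv2.resize(g*1.,(640,480),interpolation=cv2.INTER_AREA); e+=np.abs(g-m).sum()
        return e
    r=minimize(cost,p0,method="Nelder-Mead",options=dict(initial_simplex=np.array(p0)+np.array([[0,0,0],[.008,0,0],[0,.008,0],[0,0,.08]]),xatol=1e-4,fatol=1,maxiter=120))
    return r.x,r.fun
E
python3 - <<'E'
from fit import *
a=ctrl.snapshot("top"); b=ctrl.snapshot("scene")
for v in([a],[b],[a,b]): print(fitbox(v,[.517,-.112,1.62]))
q=lambda l:np.array(l)/3.2+[190-.34,225-.34]
P=unproj(a,q([(102,135),(217,122),(240,302),(118,315)]),.121)[:,:2]; print("bridge",P.round(4),P.mean(0))
e=unproj(a,q([(402,117),(422,287)]),.014)[:,:2]; print("sill",e.round(4),e.mean(0))
e=unproj(a,q([(62,193),(83,290)]),.062)[:,:2]; print("stop front top?",e.round(4),e.mean(0))
im=b["image"]; cv2.imwrite("pics/crop2.png",cv2.resize(im[175:345,190:402],None,fx=3.5,fy=3.5,interpolation=cv2.INTER_CUBIC))
E
```

```text
masks 1
(array([ 0.5204867 , -0.11115761,  1.51338185]), np.float64(81.0625))
masks 1
(array([ 0.52061273, -0.10654505,  1.48893041]), np.float64(253.0))
masks 2
(array([ 0.52080095, -0.10899622,  1.498867  ]), np.float64(415.3125))
bridge [[0.5298 0.1935]
 [0.5355 0.1263]
 [0.4318 0.1135]
 [0.4262 0.1834]] [0.48084642 0.15419365]
sill [[0.549  0.0221]
 [0.4391 0.0119]] [0.49404121 0.01702773]
stop front top? [[0.5015 0.2319]
 [0.4419 0.2182]] [0.47167858 0.22503922]
```

View pics/crop2.png

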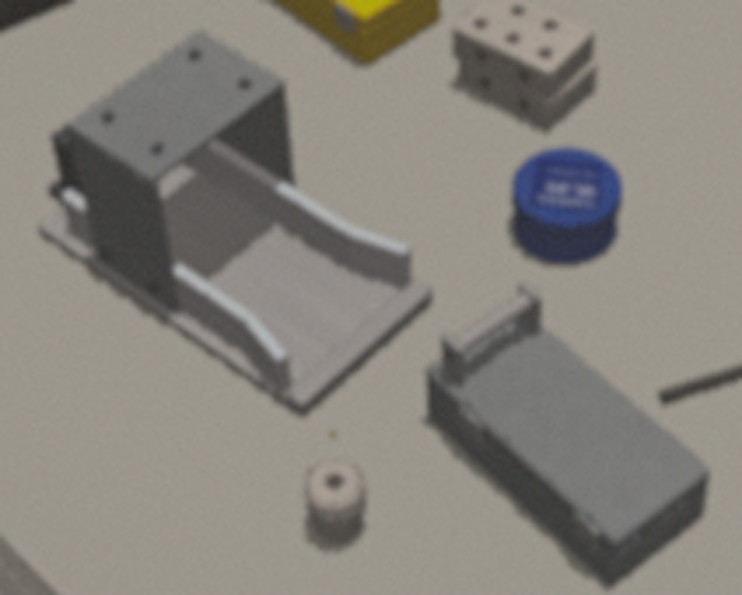

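The crop confirms the choice: the grey box with its bar toward the sill at crop (490,325), tin at (567,200) and collet at (335,500), with clear space between them. Dock origin is about (0.494, 0.017), yaw 1.667. Next I compute the approach.

Run:
```python
from h import *
s=ctrl.snapshot("top")
P=unproj(s,np.array([(518,97),(527,195),(523,146)])/3.2+[189.66,224.66],.075); print("bar",P.round(4))
o=ctrl.observe(); M=R.from_quat(o["tool_rot"]).as_matrix(); print(o["clock"],o["tcp_pos"],M.round(3),o["finger_gap"],o["contact_force"],o["joint_pos"])
ay=np.arctan2(M[1,1],M[0,1]); print("tool y yaw",ay)
for t in(1.513,1.513-np.pi): print("turn",(t-ay+np.pi)%(2*np.pi)-np.pi)
```

```text
bar [[ 0.5515 -0.0509  0.075 ]
 [ 0.4917 -0.0542  0.075 ]
 [ 0.5214 -0.0529  0.075 ]]
1.8 [0.18512985 0.64907912 0.23453796] [[ 0.962 -0.274 -0.   ]
 [-0.274 -0.962 -0.   ]
 [ 0.     0.    -1.   ]] 0.08760186740709726 [ 0.85940676 -0.68096616  0.75983655] [ 1.58108352e+00  3.58619943e-01  1.18795849e-02 -8.20815711e-06
 -1.22410768e+00 -2.88078170e-01]
tool y yaw -1.8485900911633495
turn -2.921595216016237
turn 0.21999743757355628
```

```bash
A='{"x":17,"y":-35,"az":0.011}'; python3 -m inch '[{"x":17,"y":-35,"az":0.011},{"x":17,"y":-35,"az":0.011},{"x":17,"y":-35,"az":0.011},{"x":17,"y":-35,"az":0.011},{"x":17,"y":-35,"az":0.011},{"x":17,"y":-35,"az":0.011},{"x":17,"y":-35,"az":0.011},{"x":17,"y":-35,"az":0.011},{"x":17,"y":-35,"az":0.011},{"x":17,"y":-35,"az":0.011}]'; python3 -m inch '[{"x":17,"y":-35,"az":0.011},{"x":17,"y":-35,"az":0.011},{"x":17,"y":-35,"az":0.011},{"x":17,"y":-35,"az":0.011},{"x":17,"y":-35,"az":0.011},{"x":17,"y":-35,"az":0.011},{"x":17,"y":-35,"az":0.011},{"x":17,"y":-35,"az":0.011},{"x":17,"y":-35,"az":0.011},{"x":17,"y":-35,"az":0.011}]'; python3 -m inch '[{"fingers":1},{}]'
```

```text
validation failed for argument at $[0]...
validation failed for argument at $[0]...
validation failed for argument at $[0]...
```

```bash
python3 -m inch '[{"x":17,"y":-35,"z":0,"ax":0,"ay":0,"az":0.011,"fingers":1}]'; python3 -m inch --help | head -20
```

```text
clock: 1.9
tcp_pos: [0.201, 0.6162, 0.2333]
tool_rot: [0.991, -0.132, 0.0, 0.0]
contact_force: [1.1, 0.2, -0.7]
finger_gap: 0.0874
gripper_force: 0.0invalid input: not JSON, or not a number
```

```bash
python3 -m inch '[{"x":17,"y":-35,"z":0,"ax":0,"ay":0,"az":0.011,"fingers":1},{"x":17,"y":-35,"z":0,"ax":0,"ay":0,"az":0.011,"fingers":1},{"x":17,"y":-35,"z":0,"ax":0,"ay":0,"az":0.011,"fingers":1},{"x":17,"y":-35,"z":0,"ax":0,"ay":0,"az":0.011,"fingers":1},{"x":17,"y":-35,"z":0,"ax":0,"ay":0,"az":0.011,"fingers":1},{"x":17,"y":-35,"z":0,"ax":0,"ay":0,"az":0.011,"fingers":1},{"x":17,"y":-35,"z":0,"ax":0,"ay":0,"az":0.011,"fingers":1},{"x":17,"y":-35,"z":0,"ax":0,"ay":0,"az":0.011,"fingers":1},{"x":17,"y":-35,"z":0,"ax":0,"ay":0,"az":0.011,"fingers":1},{"x":17,"y":-35,"z":0,"ax":0,"ay":0,"az":0.011,"fingers":1}]'; python3 -m inch '[{"x":17,"y":-35,"z":0,"ax":0,"ay":0,"az":0.011,"fingers":1},{"x":17,"y":-35,"z":0,"ax":0,"ay":0,"az":0.011,"fingers":1},{"x":17,"y":-35,"z":0,"ax":0,"ay":0,"az":0.011,"fingers":1},{"x":17,"y":-35,"z":0,"ax":0,"ay":0,"az":0.011,"fingers":1},{"x":17,"y":-35,"z":0,"ax":0,"ay":0,"az":0.011,"fingers":1},{"x":17,"y":-35,"z":0,"ax":0,"ay":0,"az":0.011,"fingers":1},{"x":17,"y":-35,"z":0,"ax":0,"ay":0,"az":0.011,"fingers":1},{"x":17,"y":-35,"z":0,"ax":0,"ay":0,"az":0.011,"fingers":1},{"x":17,"y":-35,"z":0,"ax":0,"ay":0,"az":0.011,"fingers":1},{"x":0,"y":0,"z":0,"ax":0,"ay":0,"az":0,"fingers":1}]'
```

```text
clock: 2.9
tcp_pos: [0.3726, 0.2627, 0.235]
tool_rot: [0.997, -0.078, 0.0, -0.0]
contact_force: [0.5, 0.5, 0.2]
finger_gap: 0.0876
gripper_force: 0.0
clock: 3.9
tcp_pos: [0.5263, -0.0542, 0.2342]
tool_rot: [1.0, -0.031, -0.0, 0.0]
contact_force: [-0.6, 0.7, 0.1]
finger_gap: 0.0874
gripper_force: 0.0
```

```bash
python3 -m inch '[{"x":-4,"y":1,"z":-30,"ax":0,"ay":0,"az":0,"fingers":1},{"x":0,"y":0,"z":-40,"ax":0,"ay":0,"az":0,"fingers":1},{"x":0,"y":0,"z":-40,"ax":0,"ay":0,"az":0,"fingers":1},{"x":0,"y":0,"z":-30,"ax":0,"ay":0,"az":0,"fingers":1},{"x":0,"y":0,"z":-20,"ax":0,"ay":0,"az":0,"fingers":1},{"x":0,"y":0,"z":-12,"ax":0,"ay":0,"az":0,"fingers":1},{"x":0,"y":0,"z":0,"ax":0,"ay":0,"az":0,"fingers":1}]'; python3 -m inch '[{"x":0,"y":0,"z":0,"ax":0,"ay":0,"az":0,"fingers":0},{"x":0,"y":0,"z":0,"ax":0,"ay":0,"az":0,"fingers":0},{"x":0,"y":0,"z":0,"ax":0,"ay":0,"az":0,"fingers":0},{"x":0,"y":0,"z":0,"ax":0,"ay":0,"az":0,"fingers":0},{"x":0,"y":0,"z":0,"ax":0,"ay":0,"az":0,"fingers":0},{"x":0,"y":0,"z":0,"ax":0,"ay":0,"az":0,"fingers":0},{"x":0,"y":0,"z":0,"ax":0,"ay":0,"az":0,"fingers":0},{"x":0,"y":0,"z":0,"ax":0,"ay":0,"az":0,"fingers":0}]' 30
```

```text
clock: 4.6
tcp_pos: [0.5203, -0.0498, 0.0614]
tool_rot: [1.0, -0.029, -0.001, 0.0]
contact_force: [-0.6, 0.2, -0.0]
finger_gap: 0.0876
gripper_force: 0.0
clock: 5.4
tcp_pos: [0.5211, -0.0499, 0.0626]
tool_rot: [1.0, -0.029, -0.0, 0.0]
contact_force: [-0.3, -0.0, 0.2]
finger_gap: 0.0292
gripper_force: 0.0
```

```bash
python3 -m inch '[{"x":0,"y":0,"z":0,"ax":0,"ay":0,"az":0,"fingers":0},{"x":0,"y":0,"z":0,"ax":0,"ay":0,"az":0,"fingers":0},{"x":0,"y":0,"z":0,"ax":0,"ay":0,"az":0,"fingers":0},{"x":0,"y":0,"z":0,"ax":0,"ay":0,"az":0,"fingers":0},{"x":0,"y":0,"z":0,"ax":0,"ay":0,"az":0,"fingers":0},{"x":0,"y":0,"z":0,"ax":0,"ay":0,"az":0,"fingers":0}]'
```

```text
clock: 6.0
tcp_pos: [0.5211, -0.05, 0.0626]
tool_rot: [1.0, -0.029, -0.0, 0.0]
contact_force: [-0.1, -1.0, 0.7]
finger_gap: 0.0091
gripper_force: 30.0
```

```bash
python3 -m inch '[{"x":0,"y":-2,"z":4,"ax":0,"ay":0,"az":0,"fingers":0},{"x":0,"y":-2,"z":4,"ax":0,"ay":0,"az":0,"fingers":0},{"x":0,"y":-3,"z":4,"ax":0,"ay":0,"az":0,"fingers":0},{"x":0,"y":-3,"z":4,"ax":0,"ay":0,"az":0,"fingers":0},{"x":-1,"y":-3,"z":4,"ax":0,"ay":0,"az":0,"fingers":0},{"x":0,"y":0,"z":0,"ax":0,"ay":0,"az":0,"fingers":0}]'
python3 - <<'E'
from h import *
s=ctrl.snapshot("scene"); im=s["image"]; cv2.imwrite("pics/crop3.png",cv2.resize(im[175:345,190:402],None,fx=3,fy=3,interpolation=cv2.INTER_CUBIC))
E
```

```text
clock: 6.6
tcp_pos: [0.5202, -0.0633, 0.0832]
tool_rot: [1.0, -0.029, 0.0, -0.0]
contact_force: [0.3, 0.4, -4.6]
finger_gap: 0.009
gripper_force: 30.0
```

View pics/crop3.png

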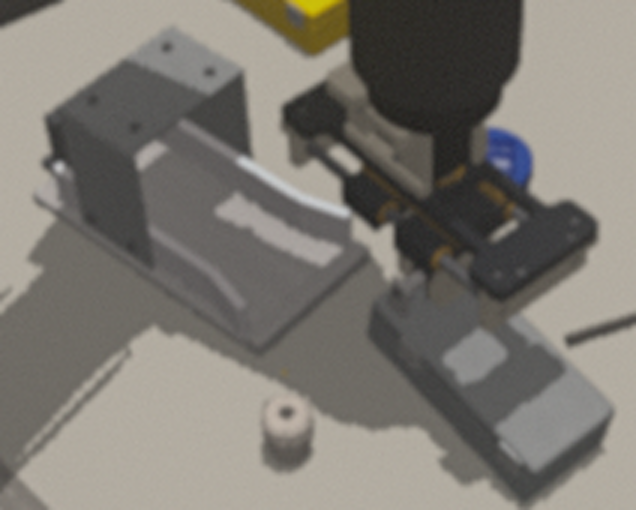

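The picture shows the nose raised at crop (400,310), the tail down at (525,500), and the bar held by the fingers. Next I drag it forward and align it with the bay.

```bash
python3 -m inch '[{"x":-4,"y":2,"z":0,"ax":0,"ay":0,"az":0.02,"fingers":0},{"x":-4,"y":4,"z":0,"ax":0,"ay":0,"az":0.02,"fingers":0},{"x":-4,"y":5,"z":0,"ax":0,"ay":0,"az":0.02,"fingers":0},{"x":-3,"y":5,"z":0,"ax":0,"ay":0,"az":0.02,"fingers":0},{"x":-2,"y":6,"z":0,"ax":0,"ay":0,"az":0.02,"fingers":0},{"x":-2,"y":6,"z":0,"ax":0,"ay":0,"az":0.02,"fingers":0},{"x":-2,"y":6,"z":0,"ax":0,"ay":0,"az":0.02,"fingers":0},{"x":-2,"y":6,"z":0,"ax":0,"ay":0,"az":0.016,"fingers":0},{"x":-1,"y":6,"z":0,"ax":0,"ay":0,"az":0,"fingers":0},{"x":0,"y":5,"z":0,"ax":0,"ay":0,"az":0,"fingers":0}]';python3 -m inch '[{"x":0,"y":5,"z":0,"ax":0,"ay":0,"az":0,"fingers":0},{"x":0,"y":4,"z":0,"ax":0,"ay":0,"az":0,"fingers":0},{"x":0,"y":0,"z":0,"ax":0,"ay":0,"az":0,"fingers":0}]'
python3 - <<'E'
from h import *
s=ctrl.snapshot("top"); im=s["image"]; cv2.imwrite("pics/crop4.png",cv2.resize(im[225:350,190:440],None,fx=3.2,fy=3.2,interpolation=cv2.INTER_CUBIC))
E
```

```text
clock: 7.65
tcp_pos: [0.496, -0.0113, 0.0826]
tool_rot: [0.999, 0.049, 0.0, -0.0]
contact_force: [0.1, -1.2, -5.0]
finger_gap: 0.009
gripper_force: 30.0
clock: 7.95
tcp_pos: [0.4964, -0.0023, 0.0827]
tool_rot: [0.999, 0.049, 0.0, -0.0]
contact_force: [-0.9, 1.3, -6.4]
finger_gap: 0.0089
gripper_force: 30.0
```

View pics/crop4.png

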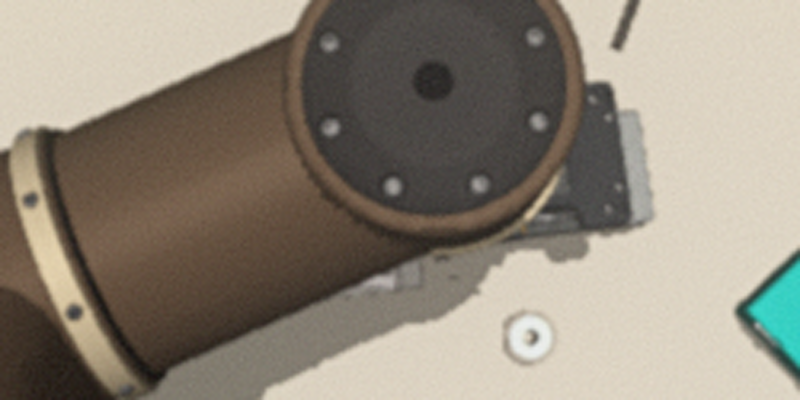

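```bash
python3 -m inch '[{"x":0,"y":2,"z":-3,"ax":0,"ay":0,"az":0,"fingers":0},{"x":0,"y":2,"z":-3,"ax":0,"ay":0,"az":0,"fingers":0},{"x":-1,"y":1,"z":-2,"ax":0,"ay":0,"az":0,"fingers":0},{"x":0,"y":0,"z":0,"ax":0,"ay":0,"az":0,"fingers":0}]'
python3 - <<'E'
from h import *
s=ctrl.snapshot("scene"); im=s["image"]; cv2.imwrite("pics/crop5.png",cv2.resize(im[175:345,190:402],None,fx=3,fy=3,interpolation=cv2.INTER_CUBIC))
s=ctrl.snapshot("top")
e=unproj(s,np.array([(637,110),(652,220)])/3.2+[189.66,224.66],.045)[:,:2]
u=np.array([-.096,.9954]);v=np.array([-.9954,-.096]); d=e-[.494,.017]; print(d@u,d@v)
E
```

```text
clock: 8.4
tcp_pos: [0.4961, 0.0019, 0.0754]
tool_rot: [0.999, 0.05, 0.001, 0.0]
contact_force: [0.2, -1.5, 3.4]
finger_gap: 0.0089
gripper_force: 30.0
[-0.14788917 -0.14719261] [-0.03728146  0.03199871]
```

View pics/crop5.png

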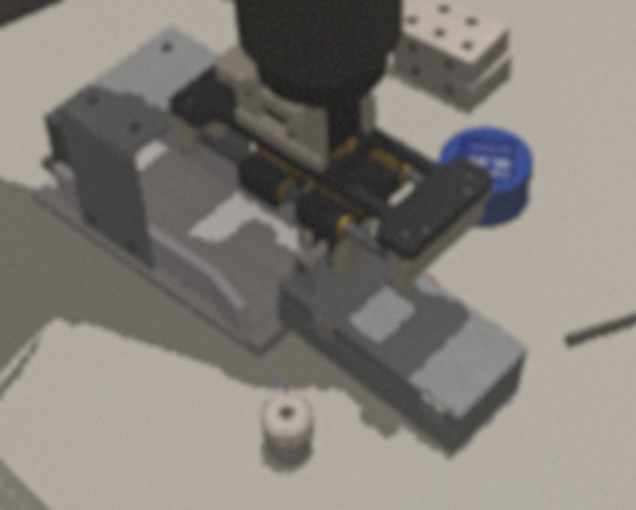

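Nose is resting on the sill (upward force of 3.4 N, nose at about dock x=5 mm) and the box is aligned. I nudge it 3 mm further on, release and lift.

```bash
python3 -m inch '[{"x":0,"y":2,"z":0,"ax":0,"ay":0,"az":0,"fingers":0},{"x":0,"y":1,"z":0,"ax":0,"ay":0,"az":0,"fingers":0},{"x":0,"y":0,"z":0,"ax":0,"ay":0,"az":0,"fingers":0.6},{"x":0,"y":0,"z":0,"ax":0,"ay":0,"az":0,"fingers":0.6},{"x":0,"y":0,"z":0,"ax":0,"ay":0,"az":0,"fingers":0.6},{"x":0,"y":0,"z":0,"ax":0,"ay":0,"az":0,"fingers":0.6},{"x":0,"y":0,"z":0,"ax":0,"ay":0,"az":0,"fingers":0.6}]'; python3 -m inch '[{"x":0,"y":0,"z":5,"ax":0,"ay":0,"az":0,"fingers":0.6},{"x":0,"y":0,"z":20,"ax":0,"ay":0,"az":0,"fingers":0.6},{"x":0,"y":0,"z":35,"ax":0,"ay":0,"az":0,"fingers":0.6},{"x":0,"y":-10,"z":35,"ax":0,"ay":0,"az":0,"fingers":0.6},{"x":0,"y":-20,"z":20,"ax":0,"ay":0,"az":0,"fingers":0.6},{"x":0,"y":-30,"z":0,"ax":0,"ay":0,"az":0,"fingers":0}]'; python3 -c "
from h import *
print(ctrl.observe()['joint_pos'].round(3) if hasattr(ctrl.observe()['joint_pos'],'round') else ctrl.observe()['joint_pos'])"
```

```text
clock: 9.2
tcp_pos: [0.4951, 0.0052, 0.0744]
tool_rot: [0.999, 0.049, -0.0, -0.0]
contact_force: [-0.2, 0.8, 0.2]
finger_gap: 0.0435
gripper_force: 0.0
clock: 9.8
tcp_pos: [0.4972, -0.0545, 0.1936]
tool_rot: [0.999, 0.05, 0.003, -0.0]
contact_force: [0.8, 0.0, -0.5]
finger_gap: 0.0486
gripper_force: 0.0
[ 2.850e-01  9.800e-02 -4.310e-01  1.000e-03 -1.035e+00  1.386e+00]
```

```bash
python3 -m inch '[{"x":1,"y":-11,"z":0,"ax":0,"ay":0,"az":-0.143,"fingers":0.2},{"x":1,"y":-11,"z":0,"ax":0,"ay":0,"az":-0.143,"fingers":0.2},{"x":1,"y":-11,"z":0,"ax":0,"ay":0,"az":-0.143,"fingers":0.2},{"x":1,"y":-11,"z":0,"ax":0,"ay":0,"az":-0.143,"fingers":0.2},{"x":2,"y":-11,"z":0,"ax":0,"ay":0,"az":-0.143,"fingers":0.2},{"x":2,"y":-11,"z":0,"ax":0,"ay":0,"az":-0.143,"fingers":0.2},{"x":2,"y":-11,"z":0,"ax":0,"ay":0,"az":-0.143,"fingers":0.2},{"x":2,"y":-11,"z":0,"ax":0,"ay":0,"az":-0.143,"fingers":0.2},{"x":2,"y":-11,"z":0,"ax":0,"ay":0,"az":-0.143,"fingers":0.2},{"x":1,"y":-11,"z":0,"ax":0,"ay":0,"az":-0.143,"fingers":0.2}]'; python3 -m inch '[{"x":0,"y":-2,"z":0,"ax":0,"ay":0,"az":-0.141,"fingers":0.2},{"x":0,"y":0,"z":0,"ax":0,"ay":0,"az":0,"fingers":0.2}]'
python3 - <<'E'
from h import *
s=ctrl.snapshot("top"); im=s["image"]; cv2.imwrite("pics/crop6.png",cv2.resize(im[225:350,190:440],None,fx=3.2,fy=3.2,interpolation=cv2.INTER_CUBIC))
E
```

```text
clock: 10.8
tcp_pos: [0.5102, -0.1653, 0.1899]
tool_rot: [0.785, -0.62, 0.0, -0.0]
contact_force: [-0.6, 0.3, 0.1]
finger_gap: 0.018
gripper_force: 0.0
clock: 11.0
tcp_pos: [0.51, -0.1673, 0.1897]
tool_rot: [0.74, -0.673, -0.0, -0.0]
contact_force: [0.4, -0.1, 0.3]
finger_gap: 0.0176
gripper_force: 0.0
```

View pics/crop6.png

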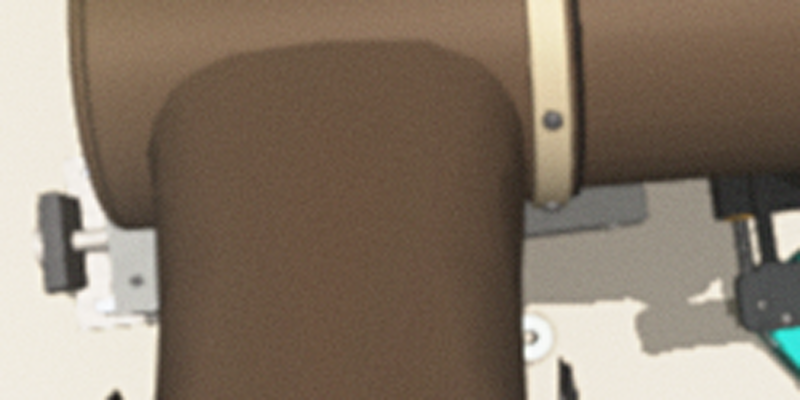

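```bash
python3 -m inch '[{"x":1,"y":0,"z":-30,"ax":0,"ay":0,"az":0,"fingers":0.2},{"x":1,"y":0,"z":-40,"ax":0,"ay":0,"az":0,"fingers":0.2},{"x":0,"y":0,"z":-40,"ax":0,"ay":0,"az":0,"fingers":0.2},{"x":0,"y":0,"z":-30,"ax":0,"ay":0,"az":0,"fingers":0.2},{"x":0,"y":0,"z":-20,"ax":0,"ay":0,"az":0,"fingers":0.2},{"x":0,"y":0,"z":0,"ax":0,"ay":0,"az":0,"fingers":0.2}]'; python3 -m inch '[{"x":-1,"y":10,"z":0,"ax":0,"ay":0,"az":0,"fingers":0.2},{"x":-1,"y":8,"z":0,"ax":0,"ay":0,"az":0,"fingers":0.2},{"x":0,"y":4,"z":0,"ax":0,"ay":0,"az":0,"fingers":0.2},{"x":-1,"y":3,"z":0,"ax":0,"ay":0,"az":0,"fingers":0.2},{"x":0,"y":3,"z":0,"ax":0,"ay":0,"az":0,"fingers":0.2},{"x":0,"y":3,"z":0,"ax":0,"ay":0,"az":0,"fingers":0.2},{"x":-1,"y":3,"z":0,"ax":0,"ay":0,"az":0,"fingers":0.2},{"x":0,"y":3,"z":0,"ax":0,"ay":0,"az":0,"fingers":0.2},{"x":0,"y":3,"z":0,"ax":0,"ay":0,"az":0,"fingers":0.2},{"x":-1,"y":3,"z":0,"ax":0,"ay":0,"az":0,"fingers":0.2}]'
```

```text
clock: 11.65
tcp_pos: [0.5101, -0.1666, 0.027]
tool_rot: [0.742, -0.67, -0.002, 0.002]
contact_force: [-0.5, 0.1, 0.8]
finger_gap: 0.0177
gripper_force: 0.0
clock: 12.65
tcp_pos: [0.5074, -0.1239, 0.0297]
tool_rot: [0.741, -0.672, 0.0, -0.0]
contact_force: [0.1, -4.4, 1.7]
finger_gap: 0.0172
gripper_force: 2.2
```

```bash
python3 -m inch '[{"x":-0.4,"y":4,"z":0,"ax":0,"ay":0,"az":0,"fingers":0.2},{"x":-0.4,"y":4,"z":0,"ax":0,"ay":0,"az":0,"fingers":0.2},{"x":-0.4,"y":4,"z":0,"ax":0,"ay":0,"az":0,"fingers":0.2},{"x":-0.4,"y":4,"z":0,"ax":0,"ay":0,"az":0,"fingers":0.2},{"x":-0.4,"y":4,"z":0,"ax":0,"ay":0,"az":0,"fingers":0.2},{"x":-0.4,"y":4,"z":0,"ax":0,"ay":0,"az":0,"fingers":0.2},{"x":-0.4,"y":4,"z":0,"ax":0,"ay":0,"az":0,"fingers":0.2},{"x":-0.4,"y":4,"z":0,"ax":0,"ay":0,"az":0,"fingers":0.2},{"x":-0.4,"y":4,"z":0,"ax":0,"ay":0,"az":0,"fingers":0.2},{"x":-0.4,"y":4,"z":0,"ax":0,"ay":0,"az":0,"fingers":0.2}]'
python3 - <<'E'
from h import *
s=ctrl.snapshot("scene"); im=s["image"]; cv2.imwrite("pics/crop7.png",cv2.resize(im[155:345,170:402],None,fx=3,fy=3,interpolation=cv2.INTER_CUBIC))
E
```

```text
clock: 13.65
tcp_pos: [0.5029, -0.0836, 0.0295]
tool_rot: [0.741, -0.672, -0.0, 0.0]
contact_force: [-0.2, -5.0, 0.2]
finger_gap: 0.0173
gripper_force: 2.4
```

View pics/crop7.png

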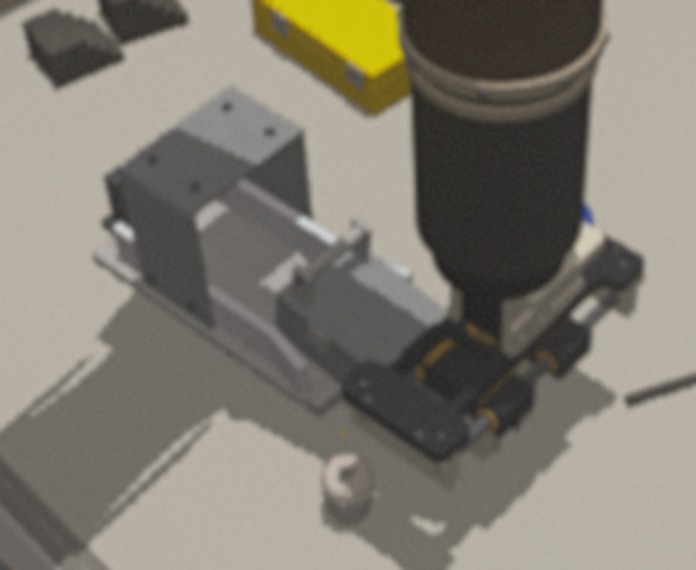

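The picture shows the nose between the rails at crop (300,300), the tail under the gripper, and the tin and collet untouched. I keep pushing.

```bash
python3 -m inch '[{"x":-0.4,"y":4,"z":0,"ax":0,"ay":0,"az":0,"fingers":0.2},{"x":-0.4,"y":4,"z":0,"ax":0,"ay":0,"az":0,"fingers":0.2},{"x":-0.4,"y":4,"z":0,"ax":0,"ay":0,"az":0,"fingers":0.2},{"x":-0.4,"y":4,"z":0,"ax":0,"ay":0,"az":0,"fingers":0.2},{"x":-0.4,"y":4,"z":0,"ax":0,"ay":0,"az":0,"fingers":0.2},{"x":-0.4,"y":4,"z":0,"ax":0,"ay":0,"az":0,"fingers":0.2},{"x":-0.4,"y":4,"z":0,"ax":0,"ay":0,"az":0,"fingers":0.2},{"x":-0.4,"y":4,"z":0,"ax":0,"ay":0,"az":0,"fingers":0.2},{"x":-0.4,"y":4,"z":0,"ax":0,"ay":0,"az":0,"fingers":0.2},{"x":-0.4,"y":4,"z":0,"ax":0,"ay":0,"az":0,"fingers":0.2}]'; python3 -m inch '[{"x":-0.4,"y":4,"z":0,"ax":0,"ay":0,"az":0,"fingers":0.2},{"x":-0.4,"y":4,"z":0,"ax":0,"ay":0,"az":0,"fingers":0.2},{"x":-0.4,"y":4,"z":0,"ax":0,"ay":0,"az":0,"fingers":0.2},{"x":-0.4,"y":4,"z":0,"ax":0,"ay":0,"az":0,"fingers":0.2},{"x":-0.4,"y":4,"z":0,"ax":0,"ay":0,"az":0,"fingers":0.2},{"x":-0.4,"y":4,"z":0,"ax":0,"ay":0,"az":0,"fingers":0.2},{"x":-0.4,"y":4,"z":0,"ax":0,"ay":0,"az":0,"fingers":0.2},{"x":-0.4,"y":4,"z":0,"ax":0,"ay":0,"az":0,"fingers":0.2}]'
```

```text
clock: 14.7
tcp_pos: [0.4988, -0.0435, 0.0294]
tool_rot: [0.741, -0.672, -0.0, 0.0]
contact_force: [-0.8, -1.7, -1.4]
finger_gap: 0.0177
gripper_force: 1.1
clock: 15.5
tcp_pos: [0.4958, -0.0116, 0.0295]
tool_rot: [0.741, -0.672, -0.0, 0.0]
contact_force: [0.4, -1.6, -1.2]
finger_gap: 0.0175
gripper_force: 1.1
```

```bash
python3 -m inch '[{"x":-0.3,"y":3,"z":0,"ax":0,"ay":0,"az":0,"fingers":0.2},{"x":-0.3,"y":3,"z":0,"ax":0,"ay":0,"az":0,"fingers":0.2},{"x":-0.3,"y":3,"z":0,"ax":0,"ay":0,"az":0,"fingers":0.2},{"x":-0.3,"y":3,"z":0,"ax":0,"ay":0,"az":0,"fingers":0.2},{"x":-0.3,"y":3,"z":0,"ax":0,"ay":0,"az":0,"fingers":0.2},{"x":-0.3,"y":3,"z":0,"ax":0,"ay":0,"az":0,"fingers":0.2},{"x":-0.3,"y":3,"z":0,"ax":0,"ay":0,"az":0,"fingers":0.2},{"x":-0.3,"y":3,"z":0,"ax":0,"ay":0,"az":0,"fingers":0.2},{"x":-0.2,"y":2,"z":0,"ax":0,"ay":0,"az":0,"fingers":0.2},{"x":0,"y":0,"z":0,"ax":0,"ay":0,"az":0,"fingers":0.2}]';  python3 -m inch '[{"x":-0.2,"y":1.5,"z":0,"ax":0,"ay":0,"az":0,"fingers":0.2},{"x":-0.1,"y":1.5,"z":0,"ax":0,"ay":0,"az":0,"fingers":0.2}]';  python3 -m inch '[{"x":-0.2,"y":1.5,"z":0,"ax":0,"ay":0,"az":0,"fingers":0.2},{"x":-0.1,"y":1.5,"z":0,"ax":0,"ay":0,"az":0,"fingers":0.2}]'
```

```text
clock: 16.5
tcp_pos: [0.4935, 0.0146, 0.0296]
tool_rot: [0.741, -0.671, 0.0, -0.0]
contact_force: [-0.3, -0.1, 0.1]
finger_gap: 0.0174
gripper_force: 0.0
clock: 16.7
tcp_pos: [0.493, 0.0171, 0.0296]
tool_rot: [0.741, -0.672, 0.0, 0.0]
contact_force: [-0.1, -2.8, -1.3]
finger_gap: 0.0176
gripper_force: 1.3
clock: 16.9
tcp_pos: [0.4926, 0.0201, 0.0295]
tool_rot: [0.741, -0.672, -0.0, 0.0]
contact_force: [1.0, -2.8, -1.9]
finger_gap: 0.0175
gripper_force: 1.2
```

```bash
python3 -m inch '[{"x":-0.1,"y":1,"z":0,"ax":0,"ay":0,"az":0,"fingers":0.2},{"x":-0.1,"y":1,"z":0,"ax":0,"ay":0,"az":0,"fingers":0.2},{"x":-0.1,"y":1,"z":0,"ax":0,"ay":0,"az":0,"fingers":0.2}]';  python3 -m inch '[{"x":-0.1,"y":1,"z":0,"ax":0,"ay":0,"az":0,"fingers":0.2},{"x":-0.1,"y":1,"z":0,"ax":0,"ay":0,"az":0,"fingers":0.2}]'
```

```text
clock: 17.2
tcp_pos: [0.4924, 0.0231, 0.0295]
tool_rot: [0.741, -0.672, -0.0, 0.0]
contact_force: [0.3, -2.4, -0.4]
finger_gap: 0.0177
gripper_force: 1.1
clock: 17.4
tcp_pos: [0.4922, 0.0251, 0.0296]
tool_rot: [0.741, -0.672, 0.0, 0.0]
contact_force: [0.5, -2.9, -1.0]
finger_gap: 0.0174
gripper_force: 1.3
```

```bash
python3 -m inch '[{"x":-0.1,"y":1,"z":0,"ax":0,"ay":0,"az":0,"fingers":0.2},{"x":-0.1,"y":1,"z":0,"ax":0,"ay":0,"az":0,"fingers":0.2}]'
```

```text
clock: 17.6
tcp_pos: [0.492, 0.0272, 0.0296]
tool_rot: [0.741, -0.672, 0.0, 0.0]
contact_force: [0.4, -1.9, 0.1]
finger_gap: 0.0172
gripper_force: 1.3
```

```bash
python3 -m inch '[{"x":-0.1,"y":1,"z":0,"ax":0,"ay":0,"az":0,"fingers":0.2},{"x":-0.1,"y":1,"z":0,"ax":0,"ay":0,"az":0,"fingers":0.2}]'
```

```text
clock: 17.8
tcp_pos: [0.4918, 0.0292, 0.0296]
tool_rot: [0.741, -0.672, 0.0, -0.0]
contact_force: [0.1, -2.5, -0.4]
finger_gap: 0.0176
gripper_force: 1.3
```

```bash
python3 -m inch '[{"x":-0.1,"y":1,"z":0,"ax":0,"ay":0,"az":0,"fingers":0.2},{"x":-0.1,"y":1,"z":0,"ax":0,"ay":0,"az":0,"fingers":0.2}]'
```

```text
clock: 18.0
tcp_pos: [0.4916, 0.0312, 0.0296]
tool_rot: [0.741, -0.672, -0.0, 0.0]
contact_force: [0.4, -3.7, -0.6]
finger_gap: 0.0172
gripper_force: 1.4
```

```bash
python3 -m inch '[{"x":-0.1,"y":1,"z":0,"ax":0,"ay":0,"az":0,"fingers":0.2}]'
```

```text
clock: 18.1
tcp_pos: [0.4915, 0.0322, 0.0296]
tool_rot: [0.741, -0.672, -0.0, 0.0]
contact_force: [0.1, -2.2, -1.3]
finger_gap: 0.0175
gripper_force: 1.4
```

```bash
python3 -m inch '[{"x":-0.1,"y":1,"z":0,"ax":0,"ay":0,"az":0,"fingers":0.2}]'
```

```text
clock: 18.2
tcp_pos: [0.4914, 0.0332, 0.0296]
tool_rot: [0.741, -0.672, 0.0, -0.0]
contact_force: [0.6, -4.0, -0.7]
finger_gap: 0.0176
gripper_force: 1.4
```

```bash
python3 -m inch '[{"x":-0.1,"y":1,"z":0,"ax":0,"ay":0,"az":0,"fingers":0.2},{"x":-0.1,"y":1,"z":0,"ax":0,"ay":0,"az":0,"fingers":0.2}]'
```

```text
clock: 18.4
tcp_pos: [0.4912, 0.0352, 0.0296]
tool_rot: [0.741, -0.672, -0.0, 0.0]
contact_force: [0.0, -2.4, 0.3]
finger_gap: 0.0174
gripper_force: 1.4
```

```bash
python3 -m inch '[{"x":-0.1,"y":1,"z":0,"ax":0,"ay":0,"az":0,"fingers":0.2}]'
```

```text
clock: 18.5
tcp_pos: [0.4911, 0.0362, 0.0296]
tool_rot: [0.741, -0.672, 0.0, -0.0]
contact_force: [0.8, -3.1, 0.3]
finger_gap: 0.0176
gripper_force: 1.4
```

```bash
python3 -m inch '[{"x":-0.1,"y":1,"z":0,"ax":0,"ay":0,"az":0,"fingers":0.2}]'
```

```text
clock: 18.6
tcp_pos: [0.491, 0.0372, 0.0296]
tool_rot: [0.741, -0.672, 0.0, 0.0]
contact_force: [0.8, -3.1, -0.0]
finger_gap: 0.0178
gripper_force: 1.4
```

```bash
python3 -m inch '[{"x":-0.1,"y":1,"z":0,"ax":0,"ay":0,"az":0,"fingers":0.2},{"x":-0.1,"y":1,"z":0,"ax":0,"ay":0,"az":0,"fingers":0.2}]'
```

```text
clock: 18.8
tcp_pos: [0.4907, 0.039, 0.0296]
tool_rot: [0.741, -0.672, 0.0, 0.0]
contact_force: [1.7, -6.2, -0.6]
finger_gap: 0.0177
gripper_force: 2.9
```

```bash
python3 -m inch '[{"x":-0.1,"y":1,"z":0,"ax":0,"ay":0,"az":0,"fingers":0.2}]'
```

```text
clock: 18.9
tcp_pos: [0.4906, 0.0397, 0.0296]
tool_rot: [0.741, -0.672, 0.0, 0.0]
contact_force: [2.7, -8.0, 0.8]
finger_gap: 0.0178
gripper_force: 4.1
```

```bash
python3 -m inch '[{"x":-0.1,"y":1,"z":0,"ax":0,"ay":0,"az":0,"fingers":0.2}]'
```

```text
clock: 19.0
tcp_pos: [0.4904, 0.0404, 0.0296]
tool_rot: [0.741, -0.672, 0.0, 0.001]
contact_force: [1.5, -10.5, 1.2]
finger_gap: 0.0176
gripper_force: 5.3
```

Buffer found. One more step so that the box itself gets about 10 N, then hold.

```bash
python3 -m inch '[{"x":-0.1,"y":0.8,"z":0,"ax":0,"ay":0,"az":0,"fingers":0.2},{"x":0,"y":0,"z":0,"ax":0,"ay":0,"az":0,"fingers":0.2},{"x":0,"y":0,"z":0,"ax":0,"ay":0,"az":0,"fingers":0.2},{"x":0,"y":0,"z":0,"ax":0,"ay":0,"az":0,"fingers":0.2},{"x":0,"y":0,"z":0,"ax":0,"ay":0,"az":0,"fingers":0.2}]'
```

```text
clock: 19.5
tcp_pos: [0.4902, 0.0409, 0.0296]
tool_rot: [0.741, -0.672, 0.0, 0.001]
contact_force: [2.8, -9.4, 0.5]
finger_gap: 0.0176
gripper_force: 4.9
```

```bash
python3 -m inch '[{"x":0.1,"y":-0.5,"z":0,"ax":0,"ay":0,"az":0,"fingers":0.2},{"x":0,"y":-0.5,"z":0,"ax":0,"ay":0,"az":0,"fingers":0.2},{"x":0.1,"y":-0.5,"z":0,"ax":0,"ay":0,"az":0,"fingers":0.2},{"x":0,"y":-0.5,"z":0,"ax":0,"ay":0,"az":0,"fingers":0.2},{"x":0.1,"y":-1,"z":0,"ax":0,"ay":0,"az":0,"fingers":0.2},{"x":0.1,"y":-1,"z":0,"ax":0,"ay":0,"az":0,"fingers":0.2},{"x":0.2,"y":-2,"z":0,"ax":0,"ay":0,"az":0,"fingers":0.2},{"x":1,"y":-10,"z":0,"ax":0,"ay":0,"az":0,"fingers":0.2},{"x":2,"y":-20,"z":0,"ax":0,"ay":0,"az":0,"fingers":0.2},{"x":2,"y":-20,"z":10,"ax":0,"ay":0,"az":0,"fingers":0.2}]'; python3 -m inch '[{"x":0,"y":-20,"z":30,"ax":0,"ay":0,"az":0,"fingers":0.2},{"x":0,"y":-30,"z":40,"ax":0,"ay":0,"az":0,"fingers":0.2},{"x":0,"y":-40,"z":30,"ax":0,"ay":0,"az":0,"fingers":0.2},{"x":0,"y":-40,"z":20,"ax":0,"ay":0,"az":0,"fingers":0.2},{"x":0,"y":-40,"z":0,"ax":0,"ay":0,"az":0,"fingers":0.2},{"x":0,"y":-40,"z":0,"ax":0,"ay":0,"az":0,"fingers":0.2},{"x":0,"y":-40,"z":0,"ax":0,"ay":0,"az":0,"fingers":0.2},{"x":0,"y":-20,"z":0,"ax":0,"ay":0,"az":0,"fingers":0.2},{"x":0,"y":0,"z":0,"ax":0,"ay":0,"az":0,"fingers":0.2}]'
python3 - <<'E'
from h import *
s=ctrl.snapshot("scene"); t=ctrl.snapshot("top")
a=cv2.resize(s["image"][155:345,170:402],(400,328),interpolation=cv2.INTER_CUBIC)
b=cv2.resize(t["image"][190:346,190:380],(400,328),interpolation=cv2.INTER_CUBIC)
cv2.imwrite("pics/end.png",np.hstack([a,b]))
E
```

```text
clock: 20.5
tcp_pos: [0.4954, -0.015, 0.0388]
tool_rot: [0.741, -0.671, -0.001, 0.001]
contact_force: [-0.5, 0.3, 0.6]
finger_gap: 0.0175
gripper_force: 0.0
clock: 21.4
tcp_pos: [0.4954, -0.2869, 0.1591]
tool_rot: [0.74, -0.673, -0.0, 0.0]
contact_force: [-0.7, -0.0, 0.1]
finger_gap: 0.0175
gripper_force: 0.0
```

View pics/end.png

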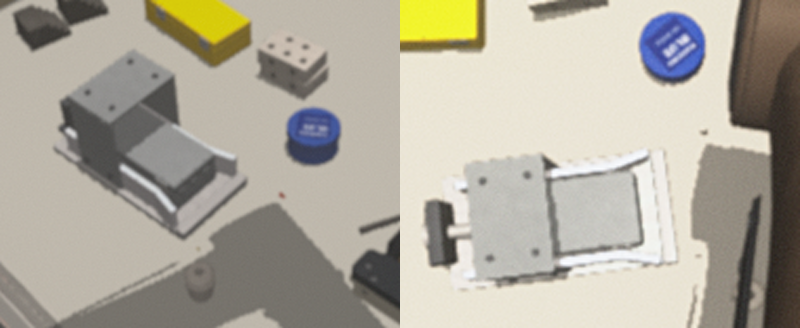

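The box lies flat behind the sill (tail at top-crop x≈640, sill at 660-675), under the bridge. Tin, collet and hex key appear undisturbed.

```bash
python3 -c "
from rig import ctrl
print(ctrl.hand_in())"
```

```text
the job is handed in; nothing more can be done
None
```

The gauge box was tipped onto the sill and pushed in until it lay flat behind it. I pressed it against the buffer with about 10 N and left it there, with the tin, collet and hex key undisturbed in the pictures, then handed the job in at about 21.5 s; no verdict came back.

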